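# Kit up a handset repair in the parts rack

### The job

Kit up this repair: stand the three upright parts in the rack's channel, flat face to flat face, with the tall battery pack next to the fixed end wall, the short battery pack on the side of the sliding stop, and the folded handset between the two, then slide the stop towards the wall until the row is snug with no gaps. Also set the screw pot, standing upright and wholly on it, on the round magnetic pad. Leave the opened phone where it lies, and let go of everything at the end.

Things in the scene. Friction and masses are not known exactly. Their poses are not given: they have to be found in the camera images.
- rack: Fixed aluminium rack on the green mat (mat top z = 2 mm). Origin: centre of underside; y along the row towards the fixed wall, x across. Floor top 6 mm above origin, y -110 to +100 mm. Fixed wall: plain plate 98 mm wide, its top 75 mm above origin, inner face at y = +90 mm. Channel between two side lips, inner faces at x = +-45 mm, tops at 14 mm. Other end open, with the sliding stop.
- stop (a joint): Sliding end stop of the rack, m, 0 to 0.090, grows towards the fixed wall (rack +y). Its pushing face (80 mm wide, 7 to 69 mm above the rack's origin, plate 8 mm thick) is at rack y = -45 mm + value, so the gap to the wall is 135 mm - value. Stays where left; about 1.5 N of friction.
- stop_grip (a point): Point in the stop's black grip block, an upright block 20 mm (rack x) by 16 mm (rack y), top 70 mm above the rack's origin. The point is on its vertical centre line, 15 mm below its top, 38 mm from the pushing face on the side away from the wall.
- pack_tall: Tall handheld-device battery pack, black with grey panels and three brass contacts on top, standing on end: 62 mm long (its x) by 22 mm thick (its y) by 85 mm tall. Origin: centre of the underside; z up. About 0.2 kg.
- handset: Folded clamshell handset, grey, steel hinge spine on top, two lenses on one face, standing on edge: 66 mm long (its x) by 17 mm thick (its y) by 72 mm tall; either face may look at the wall. Origin: centre of the underside; z up. About 0.17 kg.
- pack_short: Short battery pack, black with grey panels and three brass contacts on top, standing on end: 50 mm long (its x) by 21 mm thick (its y) by 56 mm tall. Origin: centre of the underside; z up. About 0.11 kg.
- screw_pot: Closed round steel screw pot, 40 mm across, 35 mm tall (rim of the lid 41 mm). Origin: centre of the underside; z up. About 0.09 kg.
- pad: Round black rubber magnetic pad fixed on the mat, 68 mm across, 6 mm thick (it does not pull). Origin: centre of the underside.
- open_phone: Opened phone lying on the mat, 75 by 158 by 9 mm, loose: not to be moved. Origin: centre of the underside, its y along its length.
Not all that is in view belongs to the job. There is more than one size of the rack; the one meant has the size given above. What is shaped like the pack_tall but green or pink is not meant.

How it is judged (in metres and radians):
At the end, for the whole second after the job is handed in: From the wall: tall pack, handset, short pack, upright (7 deg), square (10 deg), in the channel on the rack floor, each within 7.5 mm of its snug place along the row; stop closed to under 6 mm of gap in all; pot upright, centre within 14 mm of the pad's; all released and at rest (x of pack_tall in the frame of rack between -0.022 and 0.022 m and y of pack_tall in the frame of rack between 0.0715 and 0.0865 m and z of pack_tall in the frame of rack between 0.002 and 0.011 m and angle between each of pack_tall, handset, pack_short, screw_pot's own z axis and vertical below 0.12 rad and angle between the x axis of each of pack_tall, handset, pack_short and the x axis of rack, either way round below 0.17 rad and linear speed of each of pack_tall, handset, pack_short, screw_pot below 0.02 m/s and x of handset in the frame of rack between -0.022 and 0.022 m and y of handset in the frame of rack between 0.052 and 0.067 m and z of handset in the frame of rack between 0.002 and 0.011 m and x of pack_short in the frame of rack between -0.022 and 0.022 m and y of pack_short in the frame of rack between 0.033 and 0.048 m and z of pack_short in the frame of rack between 0.002 and 0.011 m and value of joint stop above 0.069 m and velocity of joint stop below 0.01 m/s and horizontal distance between screw_pot and pad below 0.014 m and z of screw_pot in the frame of pad between 0.003 and 0.01 m); the robot touches nothing.
It fails at once if the opened phone is moved by more than 30 mm (distance of open_phone from where it was at the start of the episode above 0.03 m).
It also fails if it takes over 128 s, if anything falls off the work surface, if the arm or the gripper's body presses on something with over 40 N, if the wrist force passes 120 N, or if a joint passes its speed limit or range.

### The arm

A 6-joint arm with a two-finger parallel gripper is mounted at the origin on the work surface. World frame = base frame: x ahead of the robot, y to its left, z up, the work surface at z = 0. Lengths are in mm, angles in degrees, forces in N, time in s.
With the tool pointing down it reaches from about 350 to 850 mm from the base axis. Payload 8.1 kg.
Tool frame: the origin (TCP) lies at the very end of the fingers, on their centre line; the grasp point (between the pads) lies 19 mm behind it (r.grip_point_offset is the distance from the TCP to the grasp point, in mm); z points along the fingers, y is the line along which they close (so a half turn about z gives the same grasp; the last joint's range is limited). The gripper opens to 85 mm and grips with 20 to 120 N. Pads are 22 mm wide; open, the fingers measure 114 mm over their backs; the gripper's body (76 mm by 85 mm) begins 54 mm behind the grasp point. The pads swing forward as they close: fully open they stand 13 mm farther back than shut.
Start: joints at [65.925, 7.471, 85.268, -0, 87.261, -4.893], TCP at [197.127, 566.698, 231.292] pointing down, gripper open.
Joint ranges: [-169.43, 169.43], [-51.17, 129.36], [1.28, 143.12], [-76.62, 256.62], [0, 156.53], [-152.29, 152.29]. Speed limits (degrees/s): [136.94, 136.94, 159.86, 180, 180, 180].

### API

Orientations are given as [roll, pitch, yaw] about the fixed x, y, z axes, in that order (R = Rz(yaw) Ry(pitch) Rx(roll)).
In Python, from bench import status, eyes, r gives the robot as it stands.
- The arm moves only by the shell command python3 -m handwheel 'ROWS' [FORCE]. ROWS is a JSON object whose one key "series" holds a list that holds one entry, the list of rows, each a list of 7 numbers: the shift along the tool's x, y, z in cm, then the turn, a rotation vector about the tool's x, y, z in rad, then the opening, from 0 (shut) to 1 (fully open). In form: {"series": [[[tx, ty, tz, rx, ry, rz, claw], ...]]}. A call has 1 to 12 rows; each row is the pose to reach, as a shift and turn from the pose commanded when the call began, along the tool's axes at that moment; what a row does not reach only later rows make up. A row lasts 1/8 s, in which the tool goes at most 62.5 mm and 10.7 degrees, less where a joint would pass 70% of its speed; a pose out of reach is approached as far as the arm can. A call with a gripper value outside its range is refused whole. The fingers move at their own pace and stop on an object; FORCE is the grip in N (left out, the last holds). Time passes only in rows, so rows that repeat a pose let the fingers close. It gives the time, the measured TCP pose, the force, the opening and the grip force at its end, in the units of the state.
- status.sense(): the state, without advancing time (a new reading comes with each control period).
- eyes.snapshot(name): name is "scene" or "top"; returns a dict with "img" (384x512x3 uint8, red, green, blue), "mtx" (3x3 intrinsics, pixels), "k1" (the pictures are not rectified: a ray, as slopes to the right and down, at radius r is drawn at 1 + k1 r^2 times it, then the intrinsics apply), "R" (3x3) and "t" (3): a world point X has camera coordinates R X + t. Camera axes: x right, y down, z forward; pixel columns grow to the right and rows downward; lengths in mm; the calibration is good to about 2 mm. A picture is of the moment at which its call begins. There is no depth.
- r.hand_in(): hands the job in; it is judged then, once.
The state is a dict: "time": time; "joint_pos": joint angles; "qd": joint speeds; "joint_efforts": joint torques, N m; "tool_pos": TCP position; "tcp_rot": TCP orientation; "ft_force": force on the tool from outside, world axes, zero at the start; "wrist_torque": the same for the moment, N m; "finger_gap": finger opening in mm; "grip_force": force on a finger pad.
Only numpy, scipy, OpenCV 4.12 (cv2) and the standard library are available. Lean on these libraries where they do the work, as an engineer would, in place of code of your own. Each camera call takes 0.05 s, during which the arm holds its last target. There are 200 camera calls.

## Working session

There is one attempt and no reset: what is moved stays moved. The work goes in short steps, Python scripts to look and compute and a shell command to move; the robot and the scene stay as the last step left them, time stands still between calls to the robot, and variables do not carry over. Pictures are saved under pics/ and viewed, at most 14 in all, crops included, and the job is handed in when it is done.

```bash
ls; mkdir -p pics; cat > h.py <<'E'
import numpy as np,cv2
from bench import status,eyes,r
def snap(n,f):
    s=eyes.snapshot(n); cv2.imwrite(f'pics/{f}.png',cv2.cvtColor(s['img'],cv2.COLOR_RGB2BGR)); np.savez(f'pics/{f}.npz',**s); return s
def load(f): return dict(np.load(f'pics/{f}.npz'))
def ray(s,uv):
    K=np.array(s['mtx'],float); x=(np.atleast_2d(uv)-K[:2,2])/[K[0,0],K[1,1]]
    k=float(s['k1']); y=x.copy()
    for _ in range(30): y=x/(1+k*(y**2).sum(1,keepdims=True))
    d=np.c_[y,np.ones(len(y))]@np.array(s['R']); return -np.array(s['R']).T@np.array(s['t']),d
def onz(s,uv,z):
    c,d=ray(s,uv); return c+d*((z-c[2])/d[:,2])[:,None]
def proj(s,X):
    p=np.atleast_2d(X)@np.array(s['R']).T+np.array(s['t']); y=p[:,:2]/p[:,2:]
    y=y*(1+float(s['k1'])*(y**2).sum(1,keepdims=True)); K=np.array(s['mtx']); return y*[K[0,0],K[1,1]]+K[:2,2]
E
python3 - <<'E'
from h import *
for n in('top','scene'):
    s=snap(n,n+'0'); print(n,s['mtx'],s['k1'],-np.array(s['R']).T@np.array(s['t']),np.round(s['R'],2))
    cv2.imwrite(f'pics/{n}0b.png',cv2.resize(cv2.imread(f'pics/{n}0.png'),(800,600),interpolation=cv2.INTER_CUBIC))
print(status.sense())
E
```

```text
pics
top [[494.41224669   0.         263.31553322]
 [  0.         494.41224669 190.33420164]
 [  0.           0.           1.        ]] -0.04739452914384337 [ 488.22366902   22.50142938 1091.09140702] [[-0.02 -1.    0.02]
 [-1.    0.02 -0.07]
 [ 0.07 -0.02 -1.  ]]
scene [[364.01077336   0.         257.12252532]
 [  0.         364.01077336 189.20561494]
 [  0.           0.           1.        ]] -0.10749283259565871 [1007.93761969  541.32703762  520.32591617] [[-0.77  0.64  0.01]
 [ 0.34  0.41 -0.85]
 [-0.55 -0.65 -0.53]]
{'time': 0.1, 'joint_pos': array([ 6.59236304e+01,  7.51347431e+00,  8.53212713e+01, -1.65119604e-03,
        8.72626035e+01, -4.89250188e+00]), 'qd': array([-0.08892879, -0.13715477, -0.16160692,  0.03532639, -0.10886409,
        0.01101309]), 'joint_efforts': array([ 1.23377653e-03, -5.70947170e+01, -5.01941907e+01, -2.21748282e-04,
        8.01481772e-03,  3.54022006e-06]), 'tool_pos': array([196.94283831, 566.23745308, 230.33821069]), 'tcp_rot': array([-1.79902865e+02, -6.65939650e-03,  1.60816207e+02]), 'ft_force': array([-0.04292522,  0.20071406,  0.51864187]), 'wrist_torque': array([0.02625693, 0.04707568, 0.0094369 ]), 'grip_force': 0.0, 'finger_gap': 85.62148318786717}
```

View pics/top0b.png

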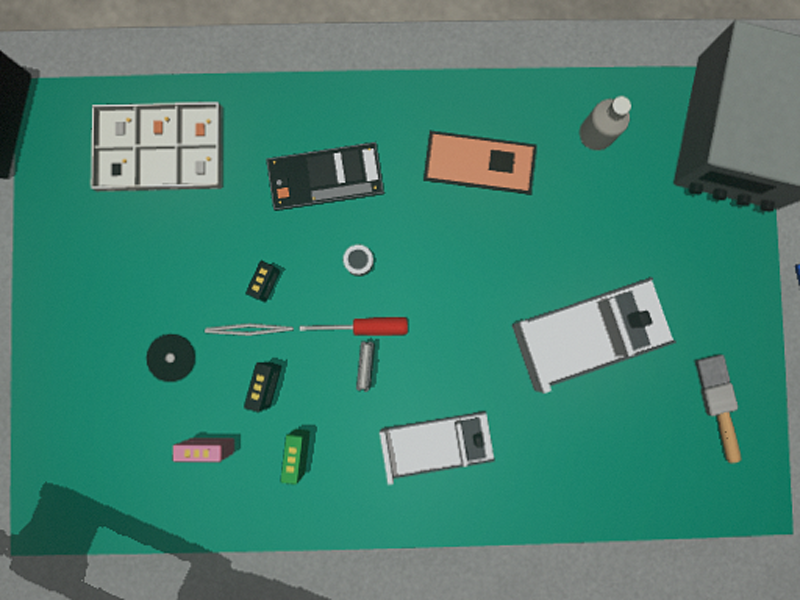

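View pics/scene0b.png

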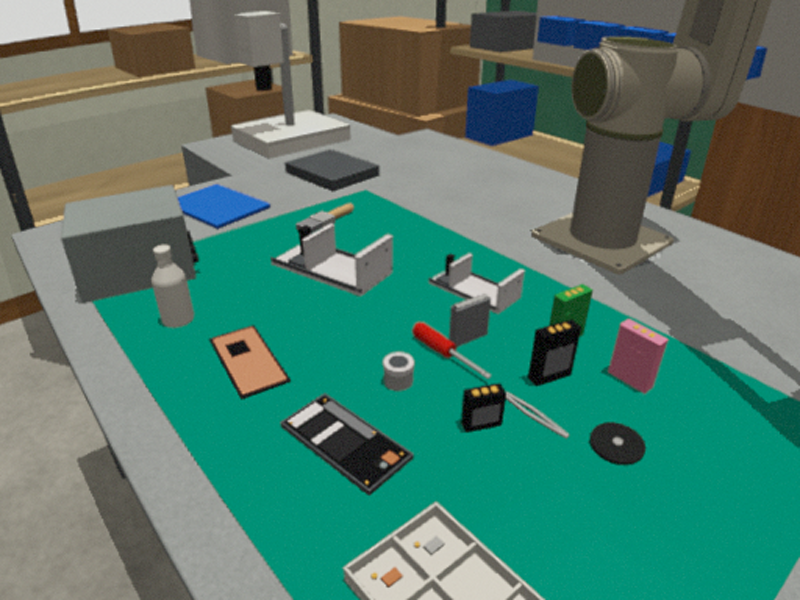

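The top view shows the large rack (the 210 mm one) at about (593,335) of 800x600, its wall on the left. The tall pack is at (263,385), the short pack at (264,280), the handset at (367,365), the pot at (358,260) and the pad at (171,357). I'll zoom in to get the corners.

```bash
python3 - <<'E'
import cv2,numpy as np
a=cv2.imread('pics/top0.png');b=cv2.imread('pics/scene0.png')
def c(im,x,y,w,h,W,H):
    o=cv2.resize(im[y:y+h,x:x+w],(W,H),interpolation=cv2.INTER_CUBIC); 
    for i in range(0,w,10): cv2.putText(o,str(x+i),(i*W//w,8),0,.3,(0,0,255),1); cv2.line(o,(i*W//w,9),(i*W//w,13),(0,0,255),1)
    for i in range(0,h,10): cv2.putText(o,str(y+i),(0,i*H//h+4),0,.3,(0,0,255),1)
    return o
# top: packs region x150-190,y160-270 ; rack x325-435,y175-255
L=c(a,150,160,50,110,270,594)[:594]
P=c(a,322,170,115,85,520,384); Q=c(a,215,150,52,21,520,210)
Q=c(a,205,150,70,28,520,208)
out=np.vstack([P,Q]);out=np.vstack([out,np.zeros((2,520,3),np.uint8)]);cv2.imwrite('pics/c1.png',np.hstack([L,out]))
H=c(a,215,210,40,45,320,360);
S1=c(b,330,200,45,50,405,450)
S2=c(b,290,240,40,40,360,360)
S3=c(b,280,185,40,40,360,360)
o=np.zeros((600,800,3),np.uint8);o[:360,:320]=H
S1=cv2.resize(S1,(216,240));
o[:450,320:725]=c(b,330,200,45,50,405,450);o[360:600,:240]=c(b,290,240,40,40,240,240);o[450:600,320:560]=0
cv2.imwrite('pics/c2.png',o)
E
```

```text
(no output)
```

View pics/c1.png

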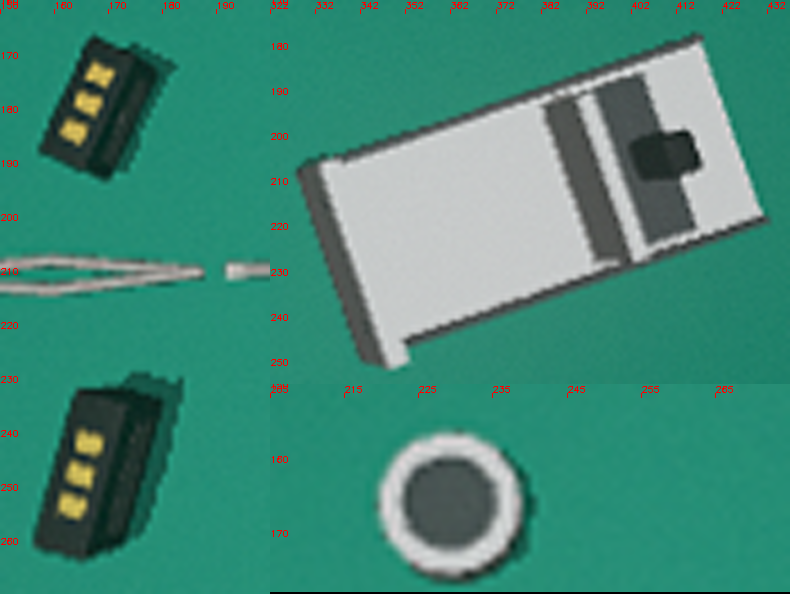

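View pics/c2.png

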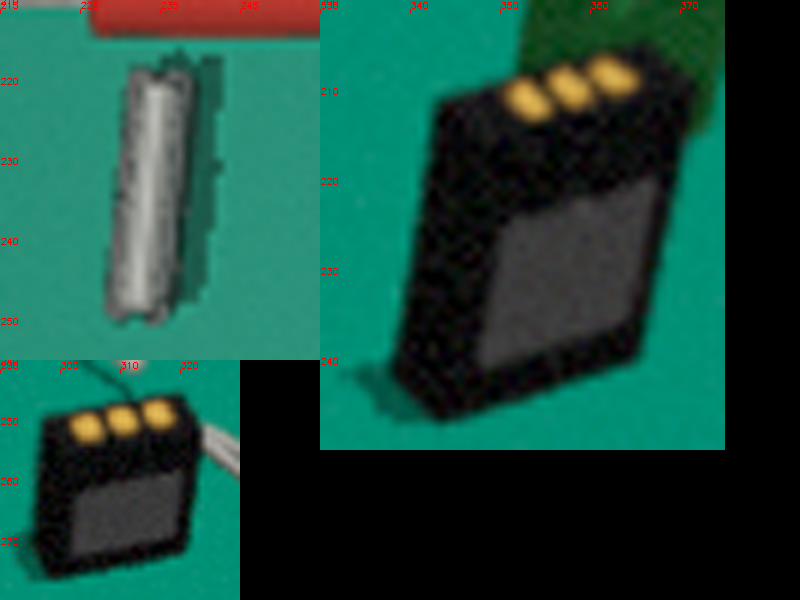

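The zoom shows the wall as a dark outer face with a white top on the left, and the stop near the open end with its grip block at about top-view (406,203). Next I measure everything by masks and rays.

```bash
cat > m.py <<'E'
from h import *
def cents(s,lo,hi,box,amin=3):
    hsv=cv2.cvtColor(s['img'],cv2.COLOR_RGB2HSV); m=cv2.inRange(hsv,lo,hi); z=np.zeros_like(m); x,y,w,h=box; z[y:y+h,x:x+w]=m[y:y+h,x:x+w]
    return z
def tri(s1,p1,s2,p2):
    c1,d1=ray(s1,p1);c2,d2=ray(s2,p2);d1=d1[0];d2=d2[0]
    A=np.c_[d1,-d2];k=np.linalg.lstsq(A,c2-c1,rcond=None)[0];a=c1+k[0]*d1;b=c2+k[1]*d2
    return (a+b)/2,np.linalg.norm(a-b)
E
python3 - <<'E'
from m import *
np.set_printoptions(precision=1,suppress=True)
T=load('top0');S=load('scene0')
br=((15,90,110),(32,255,255))
def blob(m):
    n,l,st,c=cv2.connectedComponentsWithStats(m); k=[i for i in range(1,n) if st[i,4]>=3]; return c[k],st[k,4]
for nm,bt,bs,z in(('tall',(150,230,35,40),(345,200,30,20),87),('short',(150,165,30,30),(295,240,30,20),58)):
    ct,at=blob(cents(T,*br,bt));cs,as_=blob(cents(S,*br,bs));print(nm,at,as_)
    w=onz(T,ct,z);ws=onz(S,cs,z);print(w,ws,'yaw',np.degrees(np.arctan2(*(w[0]-w[-1])[1::-1])),np.degrees(np.arctan2(*(ws[0]-ws[-1])[1::-1])))
    print(tri(T,ct.mean(0),S,cs.mean(0)))
# tops by corners
print('tallcorners',onz(T,[[164.8,232.2],[156.5,260.9],[164.8,263.3],[174,233.1]],87))
print('shortcorners',onz(T,[[167.5,166.8],[157.5,188],[166.5,191.5],[179,171]],58))
# handset: non-green bright top
m=cents(T,(0,0,90),(179,60,255),(222,214,22,42)); n,l,st,c=cv2.connectedComponentsWithStats(m);i=1+st[1:,4].argmax()
p=np.argwhere(l==i)[:,::-1].astype(np.float32);R=cv2.minAreaRect(p);print('hand',st[i],R);w=onz(T,cv2.boxPoints(R),74);print(w,w.mean(0))
# pot
m=cents(T,(0,0,140),(179,40,255),(215,150,30,32));cn=cv2.findContours(m,0,1)[0];cn=max(cn,key=cv2.contourArea);(x,y),rr=cv2.minEnclosingCircle(cn);e=cv2.fitEllipse(cn);print('pot',e,onz(T,[e[0]],43),e[1][0]/2*2.13)
# pad
m=cents(T,(0,0,0),(179,255,60),(88,205,45,48));cn=max(cv2.findContours(m,0,1)[0],key=cv2.contourArea);e=cv2.fitEllipse(cn);print('pad',e,onz(T,[e[0]],8))
# rack points from crop
f=lambda a:[[322+(x-270)/4.52,170+y/4.52] for x,y in a]
print('floor end',onz(T,f([(700,37),(766,217)]),8)); print('wall outer top',onz(T,f([(320,163),(388,366)]),77)); print('block',onz(T,f([(631,140),(690,130),(702,170),(642,180)]),72))
print('push face top edge',onz(T,f([(581,97),(629,263)]),71), 'bottom', onz(T,f([(546,105),(594,262)]),9))
E
```

```text
tall [19 19 20] [46]
[[460.2 202.5  87. ]
 [448.6 206.1  87. ]
 [437.2 208.9  87. ]] [[448.9 205.7  87. ]] yaw -15.57630154274762 0.0
(array([448.7, 205.7,  86.9]), np.float64(0.2862870081523719))
short [14 16 16] [18 19 18]
[[601.4 201.8  58. ]
 [590.4 206.3  58. ]
 [579.8 211.9  58. ]] [[579.8 212.3  58. ]
 [602.1 202.3  58. ]
 [590.8 206.8  58. ]] yaw -25.168209841893844 153.43615036549895
(array([590.6, 206.8,  57.6]), np.float64(0.051882650660591334))
tallcorners [[479.1 204.5  87. ]
 [421.8 221.9  87. ]
 [416.6 205.2  87. ]
 [476.9 185.9  87. ]]
shortcorners [[615.6 202.7  58. ]
 [571.4 224.1  58. ]
 [563.6 205.3  58. ]
 [606.2 178.7  58. ]]
hand [228 219  11  31 215] ((233.05206298828125, 234.0054931640625), (7.327935218811035, 30.67264175415039), 6.009006023406982)
[[442.1  78.5  74. ]
 [504.2  70.7  74. ]
 [502.3  55.8  74. ]
 [440.1  63.6  74. ]] [472.2  67.2  74. ]
pot ((228.775634765625, 165.58802795410156), (17.422170639038086, 17.84885597229004), 65.28361511230469) [[617.1  74.8  43. ]] 18.554611730575562
pad ((108.92462921142578, 228.59750366210938), (28.807600021362305, 30.24732208251953), 70.78728485107422) [[488.9 340.8   8. ]]
floor end [[ 584.5 -340.7    8. ]
 [ 495.3 -369.5    8. ]]
wall outer top [[ 524.5 -139.7   77. ]
 [ 431.8 -167.7   77. ]]
block [[ 531.9 -284.8   72. ]
 [ 535.9 -312.6   72. ]
 [ 517.3 -317.4   72. ]
 [ 513.4 -289.2   72. ]]
push face top edge [[ 552.3 -262.7   71. ]
 [ 475.4 -281.8   71. ]] bottom [[ 552.7 -262.5    9. ]
 [ 475.6 -283.1    9. ]]
```

The measurements agree with each other:
- **Tall pack:** triangulated top z is 86.9 against 87 expected.
- **Short pack:** triangulated top z is 57.6 against 58.
- **Rack:** length 210.6 against 210.
- **Wall:** width 97 against 98.

The rack is at (507.6,-249.6), yaw 17.0°, with the stop at about 21 mm. I'll take the tall pack first.

```bash
cat > go.py <<'E'
import sys
from h import *
from scipy.spatial.transform import Rotation as Ro
RK=np.array([507.6,-249.6]);A=np.radians(17.0)
def rack(x,y): return RK+x*np.array([np.cos(A),np.sin(A)])+y*np.array([-np.sin(A),np.cos(A)])
def go(x,y,z,yaw):
    s=status.sense();R=Ro.from_euler('xyz',s['tcp_rot'],degrees=True)
    G=Ro.from_euler('xyz',[180,0,yaw],degrees=True)
    print('->',np.round([x,y,z,yaw],1),'cm',np.round(R.inv().apply(np.array([x,y,z])-s['tool_pos'])/10,2),'rv',np.round((R.inv()*G).as_rotvec(),3))
if __name__=='__main__':
    a=sys.argv[1:]
    if a[0]=='rack': p=rack(float(a[1]),float(a[2]));go(p[0],p[1],float(a[3]),107.0)
    else: go(*map(float,a))
E
python3 go.py 448.7 205.3 150 74
```

```text
-> [448.7 205.3 150.   74. ] cm [-35.64 -25.8    8.07] rv [-1.000e-03  1.000e-03  1.515e+00]
```

```bash
python3 -m handwheel '{"series": [[[-35.6,-25.8,0,0,0,1.515,1],[-35.6,-25.8,0,0,0,1.515,1],[-35.6,-25.8,0,0,0,1.515,1],[-35.6,-25.8,0,0,0,1.515,1],[-35.6,-25.8,0,0,0,1.515,1],[-35.6,-25.8,0,0,0,1.515,1],[-35.6,-25.8,8,0,0,1.515,1],[-35.6,-25.8,8,0,0,1.515,1],[-35.6,-25.8,8,0,0,1.515,1],[-35.6,-25.8,8,0,0,1.515,1],[-35.6,-25.8,8,0,0,1.515,1],[-35.6,-25.8,8,0,0,1.515,1]]]}' 40; python3 go.py 448.7 205.3 41 74
```

```text
time: 1.6
tool_pos: [449.0, 207.1, 152.6]
tcp_rot: [179.9, -0.1, 74.1]
ft_force: [-0.0, 1.2, 0.6]
finger_gap: 85.6
grip_force: 0.0
-> [448.7 205.3  41.   74. ] cm [-0.19  0.   11.16] rv [ 0.002 -0.001  0.003]
```

```bash
python3 -m handwheel '{"series": [[[0,0,5,0,0,0,1],[0,0,9,0,0,0,1],[0,0,11,0,0,0,1],[0,0,11,0,0,0,1],[0,0,11,0,0,0,1],[0,0,11,0,0,0,0.5],[0,0,11,0,0,0,0.5],[0,0,11,0,0,0,0.5],[0,0,11,0,0,0,0.5],[0,0,11,0,0,0,0.5],[0,0,11,0,0,0,0.5],[0,0,11,0,0,0,0.5]]]}' 40; python3 go.py 448.7 205.3 41 74
```

```text
time: 3.1
tool_pos: [449.7, 206.5, 42.9]
tcp_rot: [179.9, -0.1, 74.0]
ft_force: [-1.4, -0.1, 5.9]
finger_gap: 61.6
grip_force: 42.8
-> [448.7 205.3  41.   74. ] cm [-0.15 -0.06  0.19] rv [ 0.002 -0.002  0.   ]
```

```bash
python3 -m handwheel '{"series": [[[0,0,-5,0,0,0,0.5],[0,0,-10,0,0,0,0.5],[0,0,-12,0,0,0,0.5],[0,0,-12,0,0,0,0.5],[0,0,-12,0,0,0,0.5]]]}' ; python3 go.py rack 0 75 160
```

```text
time: 3.72
tool_pos: [447.9, 205.8, 160.0]
tcp_rot: [-179.9, 0.1, 74.0]
ft_force: [-0.5, -0.1, -1.9]
finger_gap: 61.7
grip_force: 45.3
-> [ 485.7 -177.9  160.   107. ] cm [-3.584e+01  1.420e+01  2.000e-02] rv [-0.002  0.001 -0.576]
```

```bash
python3 -m handwheel '{"series": [[[-4,1.6,0,0,0,-0.07,0.5],[-9,3.5,0,0,0,-0.15,0.5],[-14,5.5,0,0,0,-0.23,0.5],[-19,7.5,0,0,0,-0.31,0.5],[-24,9.5,0,0,0,-0.39,0.5],[-29,11.5,0,0,0,-0.47,0.5],[-33,13.1,0,0,0,-0.54,0.5],[-35.3,14,0,0,0,-0.576,0.5],[-35.8,14.2,0,0,0,-0.576,0.5],[-35.8,14.2,0,0,0,-0.576,0.5],[-35.8,14.2,0,0,0,-0.576,0.5],[-35.8,14.2,0,0,0,-0.576,0.5]]]}' ; python3 - <<'E'
from go import *
snap('top','top1');S=snap('scene','scene1')
p=rack(0,75);go(*p,49,107)
im=cv2.imread('pics/scene1.png');im=cv2.resize(im[130:290,130:330],(800,640),interpolation=cv2.INTER_CUBIC)[:600];cv2.imwrite('pics/scene1c.png',im)
E
```

```text
time: 5.22
tool_pos: [486.5, -176.3, 161.2]
tcp_rot: [-180.0, -0.0, 107.1]
ft_force: [-0.4, 0.2, -0.7]
finger_gap: 61.5
grip_force: 45.3
-> [ 485.7 -177.9   49.   107. ] cm [-0.09 -0.13 11.24] rv [0.    0.    0.001]
```

View pics/scene1c.png

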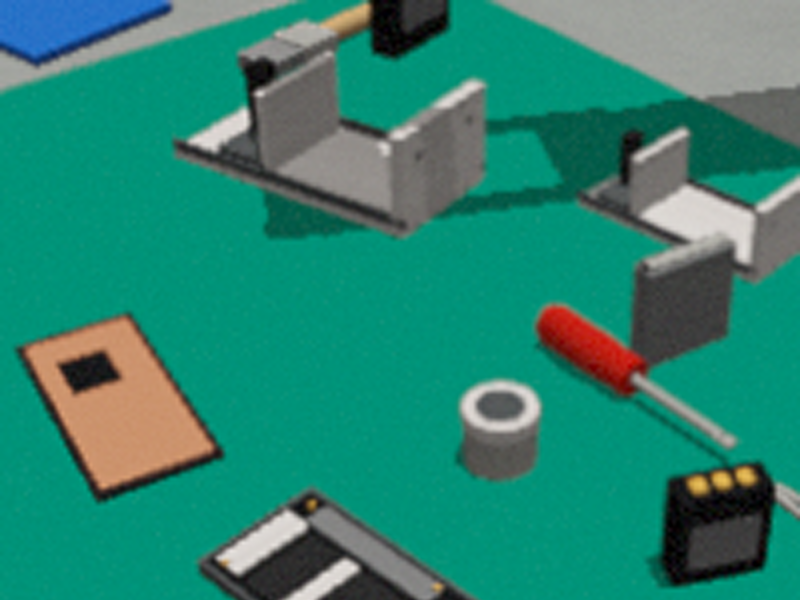

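The scene view shows the tall pack hanging upright over the rack, its lowest corner near (400,57) of the crop and the wall's outer top edge from (392,157) to (485,84). I'll check these against the rack frame.

```bash
python3 - <<'E'
from go import *
S=load('scene1');np.set_printoptions(precision=1,suppress=True)
f=lambda a:[[130+x/4,130+y/4] for x,y in a]
def tor(w): 
    d=w[:,:2]-RK; c,s=np.cos(A),np.sin(A); return np.c_[d@[c,s],d@[-s,c]]
print('wall top outer (exp +-49,100)',tor(onz(S,f([(392,157),(485,84)]),77)))
print('wall top inner near (49,90)',tor(onz(S,f([(380,148)]),77)))
print('pack bottom corners (exp 31,86;31,64;-31,86)',tor(onz(S,f([(400,57),(373,45),(448,20)]),120.3)))
print('stop face top (40,y)',tor(onz(S,f([(263,92),(338,53)]),71)))
E
```

```text
wall top outer (exp +-49,100) [[ 72.8 113.8]
 [-46.6 104.6]]
wall top inner near (49,90) [[ 67.5 100.3]]
pack bottom corners (exp 31,86;31,64;-31,86) [[ 24.6  86. ]
 [ 19.4  60. ]
 [-41.5  77.7]]
stop face top (40,y) [[ 38.6 -24. ]
 [-40.4 -20.7]]
```

```bash
python3 - <<'E'
from go import *
S=load('scene1');T=load('top0')
def draw(s,f,x0,y0,w,h,k,pts):
    im=cv2.resize(cv2.imread(f'pics/{f}.png')[y0:y0+h,x0:x0+w],None,fx=k,fy=k,interpolation=cv2.INTER_CUBIC)
    for a,b,z in pts:
        u=proj(s,np.r_[rack(a,b),z])[0]; cv2.circle(im,tuple(int(round(v)) for v in ((u-[x0,y0]+.5)*k)),2,(0,0,255),-1)
    return im
P=[(x,y,77) for x in(-49,49) for y in(90,100)]+[(x,-110,8) for x in(-45,45)]+[(x,-23.5,71) for x in (-40,40)]+[(x,y,72) for x in(-10,10) for y in(-53.5,-69.5)]
Q=P+[(x,y,120.3) for x in(-31,31) for y in(64,86)]+[(49,100,2),(-49,100,2)]
a=draw(S,'scene1',170,115,90,80,6,Q)
b=draw(T,'top0',322,170,115,85,4,P)
o=np.zeros((600,800,3),np.uint8);o[:480,:540]=a;cv2.imwrite('pics/d1.png',o[:480,:540]);cv2.imwrite('pics/d2.png',b)
o=np.zeros((600,800,3),np.uint8);b=cv2.resize(b,(346,256));o[:360,:405]=cv2.resize(a,(405,360));o[:292,405:800]=cv2.resize(draw(T,'top0',322,170,115,85,4,P),(395,292));cv2.imwrite('pics/d.png',o[:360])
E
```

```text
(no output)
```

View pics/d.png

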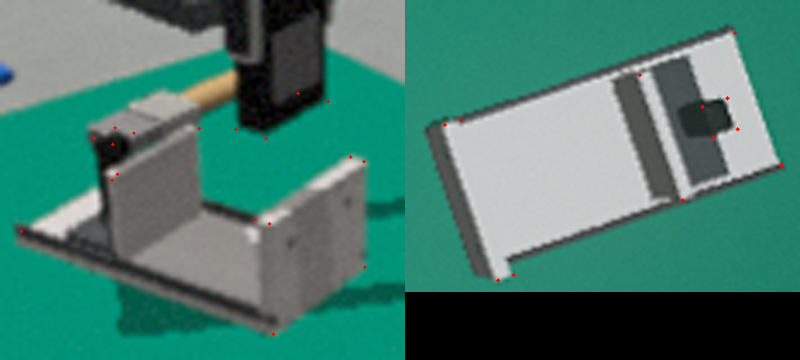

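The projected rack points fall on its edges in both views, within about 1 px. The pack's corners are about 1 px off, so I lower it.

```bash
python3 -m handwheel '{"series": [[[0,0,4,0,0,0,0.5],[0,0,8,0,0,0,0.5],[0,0,10,0,0,0,0.5],[0,0,10.5,0,0,0,0.5],[0,0,10.7,0,0,0,0.5],[0,0,10.8,0,0,0,0.5],[0,0,10.8,0,0,0,0.5],[0,0,10.8,0,0,0,0.5]]]}'; python3 go.py rack 0 75 49
```

```text
time: 6.32
tool_pos: [486.9, -177.4, 53.9]
tcp_rot: [180.0, 0.0, 107.0]
ft_force: [0.4, -0.3, -1.7]
finger_gap: 61.7
grip_force: 45.3
-> [ 485.7 -177.9   49.   107. ] cm [-0.01 -0.13  0.49] rv [0.001 0.001 0.   ]
```

```bash
python3 -m handwheel '{"series": [[[0,0,0.2,0,0,0,0.5],[0,0,0.3,0,0,0,0.5],[0,0,0.4,0,0,0,0.5],[0,0,0.5,0,0,0,0.5],[0,0,0.5,0,0,0,0.5],[0,0,0.5,0,0,0,0.5]]]}'; python3 go.py rack 0 75 49
```

```text
time: 7.08
tool_pos: [486.5, -177.2, 48.9]
tcp_rot: [-180.0, -0.0, 107.0]
ft_force: [-2.6, 1.1, 5.9]
finger_gap: 61.3
grip_force: 45.8
-> [ 485.7 -177.9   49.   107. ] cm [-0.04 -0.1  -0.01] rv [-0. -0.  0.]
```

Contact at the expected height (6 N). I release, rise, and head for the handset (length direction -7°, so yaw 83).

```bash
python3 -m handwheel '{"series": [[[0,0,0.5,0,0,0,1],[0,0,0.5,0,0,0,1],[0,0,0.5,0,0,0,1],[0,0,0.5,0,0,0,1],[0,0,-4,0,0,0,1],[0,0,-9,0,0,0,1],[0,0,-11,0,0,0,1],[0,0,-11,0,0,0,1],[0,0,-11,0,0,0,1]]]}'; python3 go.py 472.2 67.2 150 83
```

```text
time: 8.2
tool_pos: [485.8, -176.9, 156.9]
tcp_rot: [-179.9, -0.1, 107.0]
ft_force: [-0.7, 0.6, -0.3]
finger_gap: 85.0
grip_force: 0.0
-> [472.2  67.2 150.   83. ] cm [23.74  5.84  0.71] rv [-0.002 -0.001  0.419]
```

```bash
python3 -m handwheel '{"series": [[[5,1.2,0,0,0,0.1,1],[10,2.4,0,0,0,0.2,1],[15,3.7,0,0,0,0.3,1],[20,5,0,0,0,0.4,1],[23.7,5.8,0,0,0,0.419,1],[23.7,5.8,0,0,0,0.419,1],[23.7,5.8,0,0,0,0.419,1],[23.7,5.8,5,0,0,0.419,1],[23.7,5.8,8,0,0,0.419,1],[23.7,5.8,8,0,0,0.419,1],[23.7,5.8,8,0,0,0.419,1]]]}'; python3 go.py 472.2 67.2 34 83
```

```text
time: 9.57
tool_pos: [473.3, 65.6, 79.3]
tcp_rot: [179.9, -0.0, 82.9]
ft_force: [0.7, -1.3, 0.5]
finger_gap: 85.2
grip_force: 0.0
-> [472.2  67.2  34.   83. ] cm [ 0.14 -0.14  4.53] rv [ 0.001 -0.    -0.001]
```

```bash
python3 -m handwheel '{"series": [[[0.1,0,2.5,0,0,0,1],[0.1,0,4.5,0,0,0,1],[0.1,0,4.5,0,0,0,1],[0.1,0,4.5,0,0,0,0.6],[0.1,0,4.5,0,0,0,0.6],[0.1,0,4.5,0,0,0,0.6],[0.1,0,4.5,0,0,0,0.6],[0.1,0,4.5,0,0,0,0.6],[0.1,0,4.5,0,0,0,0.6]]]}' 40; python3 go.py 472.2 67.2 34 83
```

```text
time: 10.7
tool_pos: [474.4, 67.4, 35.4]
tcp_rot: [179.8, -0.0, 83.0]
ft_force: [-0.6, -0.3, 6.2]
finger_gap: 65.6
grip_force: 45.6
-> [472.2  67.2  34.   83. ] cm [-0.04 -0.21  0.14] rv [ 0.003 -0.     0.   ]
```

```bash
python3 -m handwheel '{"series": [[[0,0,-5,0,0,0,0.6],[0,0,-10,0,0,0,0.6],[0,0,-13,0,0,0,0.6],[0,0,-13,0,0,0,0.6],[0,0,-13,0,0,0,0.6]]]}' ; python3 go.py rack 0 50 165
```

```text
time: 11.32
tool_pos: [472.1, 67.3, 162.3]
tcp_rot: [-179.9, 0.0, 83.0]
ft_force: [0.1, 0.8, -2.5]
finger_gap: 65.5
grip_force: 47.0
-> [ 493.  -201.8  165.   107. ] cm [-26.46   5.34  -0.27] rv [-0.001 -0.    -0.419]
```

```bash
python3 -m handwheel '{"series": [[[-4,0.8,0,0,0,-0.07,0.6],[-8.5,1.7,0,0,0,-0.15,0.6],[-13,2.6,0,0,0,-0.23,0.6],[-18,3.6,0,0,0,-0.31,0.6],[-22.5,4.5,0,0,0,-0.38,0.6],[-25.5,5.2,0,0,0,-0.419,0.6],[-26.5,5.3,0,0,0,-0.419,0.6],[-26.5,5.3,0,0,0,-0.419,0.6],[-26.5,5.3,0,0,0,-0.419,0.6],[-26.5,5.3,0,0,0,-0.419,0.6]]]}' ; python3 - <<'E'
from go import *
T=snap('top','top2');S=snap('scene','scene2')
p=rack(0,50);go(*p,42,107)
cv2.imwrite('pics/s2.png',cv2.resize(cv2.imread('pics/scene2.png')[110:200,165:265],(800,720),interpolation=cv2.INTER_CUBIC)[100:700])
E
```

```text
time: 12.58
tool_pos: [493.1, -201.0, 163.2]
tcp_rot: [-180.0, -0.0, 107.1]
ft_force: [0.3, 0.2, -1.6]
finger_gap: 65.2
grip_force: 46.8
-> [ 493.  -201.8   42.   107. ] cm [-0.03 -0.04 12.14] rv [0.    0.    0.001]
```

View pics/s2.png

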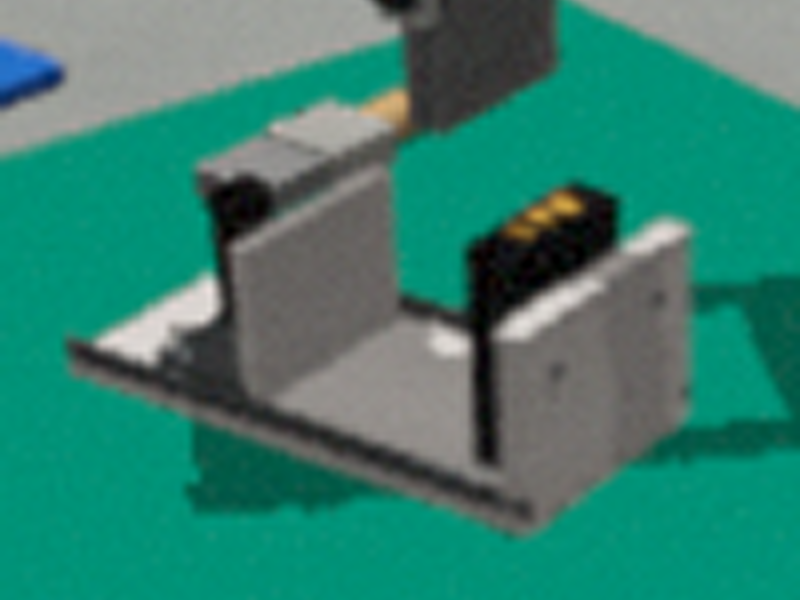

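The tall pack stands upright against the wall end, with its contacts at about (540,215) of the crop and open floor beside it. I lower the handset.

```bash
python3 -m handwheel '{"series": [[[0,0,4,0,0,0,0.6],[0,0,8,0,0,0,0.6],[0,0,10.5,0,0,0,0.6],[0,0,11.3,0,0,0,0.6],[0,0,11.5,0,0,0,0.6],[0,0,11.7,0,0,0,0.6],[0,0,11.9,0,0,0,0.6],[0,0,12,0,0,0,0.6],[0,0,12.1,0,0,0,0.6],[0,0,12.1,0,0,0,0.6]]]}'; python3 go.py rack 0 50 41.4
```

```text
time: 13.92
tool_pos: [493.0, -202.1, 42.3]
tcp_rot: [-180.0, -0.0, 107.0]
ft_force: [-0.0, 0.5, -2.2]
finger_gap: 65.5
grip_force: 46.8
-> [ 493.  -201.8   41.4  107. ] cm [0.03 0.   0.09] rv [-0. -0.  0.]
```

```bash
python3 -m handwheel '{"series": [[[0,0,0.1,0,0,0,0.6],[0,0,0.15,0,0,0,0.6],[0,0,0.15,0,0,0,0.6],[0,0,0.15,0,0,0,1],[0,0,0.15,0,0,0,1],[0,0,0.15,0,0,0,1],[0,0,0.15,0,0,0,1],[0,0,-4,0,0,0,1],[0,0,-9,0,0,0,1],[0,0,-12,0,0,0,1],[0,0,-12,0,0,0,1],[0,0,-12,0,0,0,1]]]}'; python3 go.py 590.6 206.6 160 64.5
```

```text
time: 15.42
tool_pos: [492.7, -201.9, 161.4]
tcp_rot: [-180.0, -0.0, 107.0]
ft_force: [0.0, -1.0, -1.2]
finger_gap: 85.5
grip_force: 0.0
-> [590.6 206.6 160.   64.5] cm [36.2  21.32  0.15] rv [-0.001 -0.     0.742]
```

```bash
python3 -m handwheel '{"series": [[[5,3,0,0,0,0.1,1],[10,6,0,0,0,0.2,1],[15,9,0,0,0,0.3,1],[20,12,0,0,0,0.4,1],[25,15,0,0,0,0.52,1],[30,18,0,0,0,0.64,1],[35,20.6,0,0,0,0.742,1],[36.2,21.3,0,0,0,0.742,1],[36.2,21.3,3,0,0,0.742,1],[36.2,21.3,8,0,0,0.742,1],[36.2,21.3,8,0,0,0.742,1],[36.2,21.3,8,0,0,0.742,1]]]}'; python3 go.py 590.6 206.6 20 64.5
```

```text
time: 16.92
tool_pos: [591.0, 205.8, 83.0]
tcp_rot: [-180.0, 0.0, 64.5]
ft_force: [-0.2, -0.1, 0.7]
finger_gap: 85.4
grip_force: 0.0
-> [590.6 206.6  20.   64.5] cm [ 0.06 -0.07  6.3 ] rv [-0.  0. -0.]
```

```bash
python3 -m handwheel '{"series": [[[0,0,3,0,0,0,1],[0,0,5.5,0,0,0,1],[0,0,6.2,0,0,0,1],[0,0,6.2,0,0,0,1],[0,0,6.2,0,0,0,0.4],[0,0,6.2,0,0,0,0.4],[0,0,6.2,0,0,0,0.4],[0,0,6.2,0,0,0,0.4],[0,0,6.2,0,0,0,0.4],[0,0,6.2,0,0,0,0.4],[0,0,6.2,0,0,0,0.4]]]}' 40; python3 go.py 590.6 206.6 20 64.5
```

```text
time: 18.3
tool_pos: [591.9, 206.7, 21.8]
tcp_rot: [179.9, -0.1, 64.5]
ft_force: [-0.4, -1.1, 5.5]
finger_gap: 49.2
grip_force: 42.4
-> [590.6 206.6  20.   64.5] cm [-0.06 -0.11  0.18] rv [ 0.002 -0.001  0.   ]
```

```bash
python3 -m handwheel '{"series": [[[0,0,-5,0,0,0,0.4],[0,0,-10,0,0,0,0.4],[0,0,-14,0,0,0,0.4],[0,0,-14,0,0,0,0.4],[0,0,-14,0,0,0,0.4]]]}' ; python3 go.py rack 0 20 160
```

```text
time: 18.92
tool_pos: [590.4, 206.3, 159.6]
tcp_rot: [-180.0, 0.0, 64.5]
ft_force: [-0.3, -0.1, -1.8]
finger_gap: 49.7
grip_force: 42.2
-> [ 501.8 -230.5  160.   107. ] cm [-4.324e+01  1.080e+01 -2.000e-02] rv [-0.001  0.    -0.742]
```

```bash
python3 -m handwheel '{"series": [[[-4,1,0,0,0,-0.07,0.4],[-9,2.2,0,0,0,-0.16,0.4],[-14,3.5,0,0,0,-0.25,0.4],[-19,4.7,0,0,0,-0.34,0.4],[-24,6,0,0,0,-0.43,0.4],[-29,7.2,0,0,0,-0.52,0.4],[-34,8.5,0,0,0,-0.6,0.4],[-39,9.7,0,0,0,-0.68,0.4],[-42,10.5,0,0,0,-0.742,0.4],[-43.2,10.8,0,0,0,-0.742,0.4],[-43.2,10.8,0,0,0,-0.742,0.4],[-43.2,10.8,0,0,0,-0.742,0.4]]]}' ; python3 go.py rack 0 20 27.8
```

```text
time: 20.42
tool_pos: [502.3, -228.7, 159.6]
tcp_rot: [-180.0, -0.1, 107.0]
ft_force: [-0.4, 1.5, -0.8]
finger_gap: 49.4
grip_force: 42.1
-> [ 501.8 -230.5   27.8  107. ] cm [-0.17 -0.1  13.18] rv [-0.001 -0.001  0.001]
```

```bash
python3 -m handwheel '{"series": [[[0,0,0,0,0,0,0.4],[0,0,4,0,0,0,0.4],[0,0,8,0,0,0,0.4],[0,0,11,0,0,0,0.4],[0,0,12.3,0,0,0,0.4],[0,0,12.5,0,0,0,0.4],[0,0,12.7,0,0,0,0.4],[0,0,12.9,0,0,0,0.4],[0,0,13,0,0,0,0.4],[0,0,13.1,0,0,0,0.4],[0,0,13.1,0,0,0,0.4]]]}'; python3 go.py rack 0 20 27.8
```

```text
time: 21.8
tool_pos: [502.3, -230.1, 29.3]
tcp_rot: [180.0, 0.0, 107.0]
ft_force: [-0.4, -0.6, -0.9]
finger_gap: 49.4
grip_force: 42.2
-> [ 501.8 -230.5   27.8  107. ] cm [-0.02 -0.07  0.15] rv [0. 0. 0.]
```

```bash
python3 -m handwheel '{"series": [[[0,0,0.1,0,0,0,0.4],[0,0,0.2,0,0,0,0.4],[0,0,0.2,0,0,0,0.4],[0,0,0.2,0,0,0,0.75],[0,0,0.2,0,0,0,1],[0,0,0.2,0,0,0,1],[0,0,0.2,0,0,0,1],[0,0,-4,0,0,0,1],[0,0,-9,0,0,0,1],[0,0,-13,0,0,0,1],[0,0,-13,0,0,0,1],[0,0,-13,0,0,0,1]]]}'; python3 go.py 617.1 74.8 160 90
```

```text
time: 23.3
tool_pos: [502.1, -229.9, 158.7]
tcp_rot: [-180.0, -0.0, 107.0]
ft_force: [0.1, -0.3, -0.4]
finger_gap: 85.5
grip_force: 0.0
-> [617.1  74.8 160.   90. ] cm [25.77 19.92 -0.13] rv [-0.    -0.     0.297]
```

```bash
python3 -m handwheel '{"series": [[[4,3,0,0,0,0.05,1],[8,6.2,0,0,0,0.1,1],[12,9.3,0,0,0,0.15,1],[16,12.4,0,0,0,0.2,0.75],[20,15.5,0,0,0,0.25,0.75],[24,18.5,0,0,0,0.297,0.75],[25.8,19.9,0,0,0,0.297,0.75],[25.8,19.9,4,0,0,0.297,0.75],[25.8,19.9,8,0,0,0.297,0.75],[25.8,19.9,8,0,0,0.297,0.75],[25.8,19.9,8,0,0,0.297,0.75]]]}'; python3 go.py 617.1 74.8 9 90
```

```text
time: 24.68
tool_pos: [617.4, 74.4, 80.0]
tcp_rot: [180.0, 0.0, 90.0]
ft_force: [0.3, -0.2, 0.4]
finger_gap: 64.2
grip_force: 0.0
-> [617.1  74.8   9.   90. ] cm [ 0.04 -0.03  7.1 ] rv [ 0.  0. -0.]
```

```bash
python3 -m handwheel '{"series": [[[0,0,4,0,0,0,0.75],[0,0,6.5,0,0,0,0.75],[0,0,7,0,0,0,0.75],[0,0,7,0,0,0,0.75],[0,0,7,0,0,0,0.3],[0,0,7,0,0,0,0.3],[0,0,7,0,0,0,0.3],[0,0,7,0,0,0,0.3],[0,0,7,0,0,0,0.3],[0,0,7,0,0,0,0.3]]]}' 40; python3 go.py 617.1 74.8 9 90
```

```text
time: 25.92
tool_pos: [618.9, 74.9, 11.6]
tcp_rot: [179.8, -0.0, 90.0]
ft_force: [-0.7, 0.6, 7.6]
finger_gap: 38.9
grip_force: 40.0
-> [617.1  74.8   9.   90. ] cm [-0.01 -0.18  0.26] rv [ 0.004 -0.     0.   ]
```

```bash
python3 -m handwheel '{"series": [[[0,0,-4,0,0,0,0.3],[0,0,-9,0,0,0,0.3],[0,0,-11,0,0,0,0.3],[0,0,-11,0,0,0,0.3],[0,0,-11,0,0,0,0.3]]]}' ; python3 - <<'E'
from go import *
go(488.9,340.8,118,90)
T=snap('top','top3');S=snap('scene','scene3')
a=cv2.resize(cv2.imread('pics/scene3.png')[115:205,165:265],(400,360),interpolation=cv2.INTER_CUBIC)
b=cv2.resize(cv2.imread('pics/top3.png')[170:255,322:437],(400,296),interpolation=cv2.INTER_CUBIC)
cv2.imwrite('pics/s3.png',np.hstack([a,cv2.copyMakeBorder(b,0,64,0,0,0)]))
m=cv2.inRange(cv2.cvtColor(S['img'],cv2.COLOR_RGB2HSV),(0,0,0),(179,255,45))
z=np.zeros_like(m);z[262:300,370:420]=m[262:300,370:420];cn=max(cv2.findContours(z,0,1)[0],key=cv2.contourArea);e=cv2.fitEllipse(cn);print('pad scene',e,onz(S,[e[0]],6))
E
```

```text
time: 26.55
tool_pos: [615.8, 74.8, 117.1]
tcp_rot: [-179.8, 0.0, 90.0]
ft_force: [1.0, 0.8, -1.8]
finger_gap: 38.5
grip_force: 40.6
-> [488.9 340.8 118.   90. ] cm [ 26.59 -12.69  -0.06] rv [-0.003  0.    -0.   ]
pad scene ((394.71710205078125, 284.3642578125), (22.384138107299805, 33.20123291015625), 106.20298767089844) [[493.2127116  344.96112667   6.        ]]
```

View pics/s3.png

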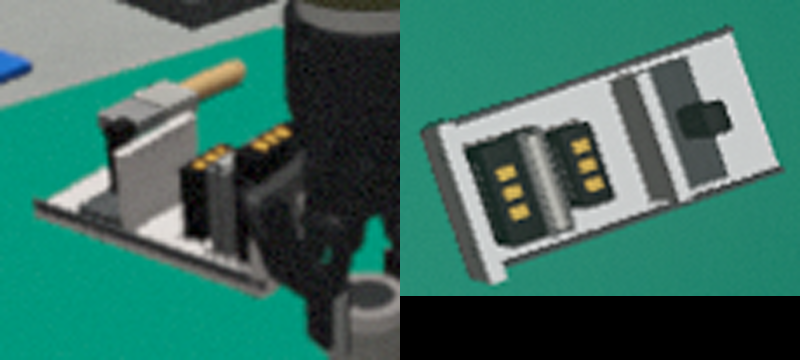

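All three parts stand in order in the channel (top crop: tall pack at (512,190), handset at (550,180), short pack at (585,160)). The pad centre agrees to about 4 mm across the views. Next I place the pot.

```bash
python3 -m handwheel '{"series": [[[5,-2.4,0,0,0,0,0.3],[10,-4.8,0,0,0,0,0.3],[15,-7.2,0,0,0,0,0.3],[20,-9.5,0,0,0,0,0.3],[24,-11.4,0,0,0,0,0.3],[26.6,-12.6,0,0,0,0,0.3],[26.6,-12.6,0,0,0,0,0.3],[26.6,-12.6,0,0,0,0,0.3],[26.6,-12.6,4,0,0,0,0.3],[26.6,-12.6,8,0,0,0,0.3],[26.6,-12.6,8.5,0,0,0,0.3],[26.6,-12.6,8.5,0,0,0,0.3]]]}' ; python3 go.py 489.8 341.3 17.6 90
```

```text
time: 28.15
tool_pos: [491.7, 340.3, 34.8]
tcp_rot: [-180.0, 0.0, 89.9]
ft_force: [-0.4, 0.1, 0.8]
finger_gap: 38.9
grip_force: 40.6
-> [489.8 341.3  17.6  90. ] cm [ 0.1  -0.19  1.72] rv [-0.     0.    -0.001]
```

```bash
python3 -m handwheel '{"series": [[[0.1,-0.1,0.8,0,0,0,0.3],[0.1,-0.1,1.2,0,0,0,0.3],[0.1,-0.1,1.4,0,0,0,0.3],[0.1,-0.1,1.5,0,0,0,0.3],[0.1,-0.1,1.6,0,0,0,0.3],[0.1,-0.1,1.7,0,0,0,0.3],[0.1,-0.1,1.7,0,0,0,0.3],[0.1,-0.1,1.7,0,0,0,0.3]]]}' ; python3 go.py 489.8 341.3 17.6 90
```

```text
time: 29.15
tool_pos: [490.2, 342.0, 17.7]
tcp_rot: [180.0, -0.0, 90.0]
ft_force: [-2.8, -1.5, 4.4]
finger_gap: 38.6
grip_force: 41.1
-> [489.8 341.3  17.6  90. ] cm [-0.07 -0.04  0.01] rv [ 0. -0. -0.]
```

```bash
python3 -m handwheel '{"series": [[[0,0,0,0,0,0,0.7],[0,0,0,0,0,0,0.7],[0,0,0,0,0,0,0.7],[0,0,0,0,0,0,0.7],[0,0,-4,0,0,0,0.7],[0,0,-9,0,0,0,0.7],[0,0,-14,0,0,0,0.7],[0,0,-14,0,0,0,0.7],[0,0,-14,0,0,0,0.7]]]}' ; python3 go.py rack 0 -61.5 160
```

```text
time: 30.28
tool_pos: [490.0, 341.9, 157.1]
tcp_rot: [180.0, -0.0, 90.0]
ft_force: [-0.6, 0.0, -1.1]
finger_gap: 59.7
grip_force: 0.0
-> [ 525.6 -308.4  160.   107. ] cm [-65.03   3.55  -0.3 ] rv [ 0.    -0.    -0.297]
```

```bash
python3 -m handwheel '{"series": [[[-4,0.2,0,0,0,-0.02,0.7],[-9,0.5,0,0,0,-0.05,0.7],[-15,0.8,0,0,0,-0.08,0.7],[-21,1.2,0,0,0,-0.11,0.7],[-27,1.5,0,0,0,-0.14,0.7],[-33,1.8,0,0,0,-0.17,0.7],[-39,2.1,0,0,0,-0.2,0.7],[-45,2.5,0,0,0,-0.23,0.7],[-51,2.8,0,0,0,-0.26,0.7],[-57,3.1,0,0,0,-0.297,0.7],[-62,3.4,0,0,0,-0.297,0.7],[-65,3.6,0,0,0,-0.297,0.7]]]}' ; python3 go.py rack 0 -61.5 38
```

```text
time: 31.78
tool_pos: [524.6, -309.9, 154.6]
tcp_rot: [-179.9, -0.2, 106.9]
ft_force: [0.3, -0.5, -0.3]
finger_gap: 59.8
grip_force: 0.0
-> [ 525.6 -308.4   38.   107. ] cm [ 0.08  0.17 11.66] rv [-0.003 -0.003 -0.002]
```

```bash
python3 -m handwheel '{"series": [[[0,0,0,0,0,0,0.7],[0,0,4,0,0,0,0.7],[0,0,8,0,0,0,0.7],[0,0,10.5,0,0,0,0.7],[0,0,11.6,0,0,0,0.7],[0,0,11.6,0,0,0,0.7]]]}' ; python3 go.py rack 0 -61.5 38
```

```text
time: 32.52
tool_pos: [525.5, -306.8, 40.2]
tcp_rot: [-179.9, -0.1, 107.1]
ft_force: [-0.1, 0.3, 0.6]
finger_gap: 60.1
grip_force: 0.0
-> [ 525.6 -308.4   38.   107. ] cm [-0.15 -0.04  0.22] rv [-0.001 -0.002  0.001]
```

```bash
python3 -m handwheel '{"series": [[[0,0,0.1,0,0,0,0.1],[0,0,0.1,0,0,0,0.1],[0,0,0.1,0,0,0,0.1],[0,0,0.1,0,0,0,0.1],[0,0,0.1,0,0,0,0.1],[0,0,0.1,0,0,0,0.1],[0,0,0.1,0,0,0,0.1],[0,0,0.1,0,0,0,0.1]]]}' 40; python3 go.py rack 0 -61.5 38
```

```text
time: 33.52
tool_pos: [528.6, -308.2, 42.1]
tcp_rot: [179.8, 0.2, 107.0]
ft_force: [9.2, 2.8, 0.1]
finger_gap: 19.1
grip_force: 43.4
-> [ 525.6 -308.4   38.   107. ] cm [ 0.07 -0.3   0.41] rv [0.004 0.003 0.001]
```

```bash
python3 -m handwheel '{"series": [[[0.2,0.3,0,0,0,0,0.1],[0.5,0.3,0,0,0,0,0.1],[0.9,0.3,0,0,0,0,0.1],[1.3,0.3,0,0,0,0,0.1],[1.7,0.3,0,0,0,0,0.1],[2.1,0.3,0,0,0,0,0.1],[2.5,0.3,0,0,0,0,0.1],[2.9,0.3,0,0,0,0,0.1],[3.2,0.3,0,0,0,0,0.1],[3.5,0.3,0,0,0,0,0.1],[3.7,0.3,0,0,0,0,0.1],[3.7,0.3,0,0,0,0,0.1]]]}'; python3 go.py rack 0 -1 38
```

```text
time: 35.02
tool_pos: [517.9, -273.3, 42.0]
tcp_rot: [-179.9, 0.1, 107.0]
ft_force: [-6.2, -3.1, 8.1]
finger_gap: 19.2
grip_force: 44.7
-> [ 507.9 -250.6   38.   107. ] cm [ 2.47 -0.29  0.39] rv [-0.001  0.002  0.   ]
```

```bash
python3 -m handwheel '{"series": [[[0.2,-0.1,0,0,0,0,0.1],[0.4,-0.1,0,0,0,0,0.1],[0.6,-0.1,0,0,0,0,0.1],[0.8,-0.1,0,0,0,0,0.1],[1,-0.1,0,0,0,0,0.1],[1.2,-0.1,0,0,0,0,0.1],[1.35,-0.1,0,0,0,0,0.1],[1.5,-0.1,0,0,0,0,0.1],[1.5,-0.1,0,0,0,0,0.1],[1.5,-0.1,0,0,0,0,0.1]]]}'; python3 - <<'E'
from go import *
s=status.sense();d=s['tool_pos'][:2]-RK;print('rack y',d@[-np.sin(A),np.cos(A)],'Fy',s['ft_force'][:2]@[-np.sin(A),np.cos(A)])
E
```

```text
time: 36.28
tool_pos: [513.4, -259.3, 42.0]
tcp_rot: [180.0, 0.2, 107.0]
ft_force: [-2.1, -4.4, 6.6]
finger_gap: 19.1
grip_force: 44.5
rack y -10.951497930234321 Fy -3.6338440761303126
```

Now I creep the last few millimetres and watch the force.

```bash
python3 -m handwheel '{"series": [[[0.1,0,0,0,0,0,0.1],[0.2,0,0,0,0,0,0.1],[0.3,0,0,0,0,0,0.1],[0.3,0,0,0,0,0,0.1],[0.3,0,0,0,0,0,0.1]]]}'; python3 - <<'E'
from go import *
s=status.sense();d=s['tool_pos'][:2]-RK;print('rack y',d@[-np.sin(A),np.cos(A)],'Fy',s['ft_force'][:2]@[-np.sin(A),np.cos(A)])
snap('top','top4');snap('scene','scene4')
E
```

```text
time: 36.9
tool_pos: [512.6, -256.5, 42.0]
tcp_rot: [180.0, 0.2, 107.0]
ft_force: [-2.3, -4.5, 7.4]
finger_gap: 19.5
grip_force: 44.5
rack y -8.029386276761775 Fy -3.6405575235613643
```

```bash
python3 -m handwheel '{"series": [[[0.1,0,0,0,0,0,0.1],[0.2,0,0,0,0,0,0.1],[0.2,0,0,0,0,0,0.1],[0.2,0,0,0,0,0,0.1]]]}'; python3 - <<'E'
from go import *
s=status.sense();d=s['tool_pos'][:2]-RK;print('rack y',d@[-np.sin(A),np.cos(A)],'Fy',s['ft_force'][:2]@[-np.sin(A),np.cos(A)])
E
```

```text
time: 37.5
tool_pos: [512.5, -256.0, 42.0]
tcp_rot: [179.9, 0.3, 107.0]
ft_force: [1.5, -12.7, 0.4]
finger_gap: 19.6
grip_force: 43.7
rack y -7.59405376027259 Fy -12.590114255688423
```

The force has risen to 12.6 N at rack y -7.6 (expected -8), so the row is snug. I relieve the push, release and clear the view.

```bash
python3 -m handwheel '{"series": [[[-0.1,0,0,0,0,0,0.1],[-0.1,0,0,0,0,0,0.1],[-0.1,0,0,0,0,0,0.5],[-0.1,0,0,0,0,0,0.5],[-0.1,0,0,0,0,0,0.5],[-0.1,0,-4,0,0,0,0.5],[-0.1,0,-9,0,0,0,0.5],[-0.1,0,-14,0,0,0,0.5],[-0.1,0,-16,0,0,0,0.5],[-5,-6,-17,0,0,0,0.5],[-8,-11,-17,0,0,0,0.5],[-10,-14,-17,0,0,0,0.5]]]}'; python3 -m handwheel '{"series": [[[0,0,0,0,0,0,0.5],[0,0,0,0,0,0,0.5],[0,0,0,0,0,0,0.5],[0,0,0,0,0,0,0.5]]]}'; python3 - <<'E'
from go import *
T=snap('top','top5');S=snap('scene','scene5')
c=lambda f,x,y,w,h,W,H:cv2.resize(cv2.imread(f'pics/{f}.png')[y:y+h,x:x+w],(W,H),interpolation=cv2.INTER_CUBIC)
cv2.imwrite('pics/f.png',np.vstack([np.hstack([c('top5',322,170,115,85,400,296),c('scene5',165,115,100,74,400,296)]),np.hstack([c('top5',80,200,60,44,400,296),c('scene5',365,240,60,44,400,296)])]))
E
```

```text
time: 39.0
tool_pos: [405.0, -390.7, 209.5]
tcp_rot: [-180.0, -0.1, 107.0]
ft_force: [1.1, -0.5, 1.0]
finger_gap: 42.8
grip_force: 0.0
time: 39.5
tool_pos: [407.5, -388.7, 210.1]
tcp_rot: [-180.0, -0.0, 107.1]
ft_force: [0.1, -0.0, 0.1]
finger_gap: 42.7
grip_force: 0.0
```

View pics/f.png

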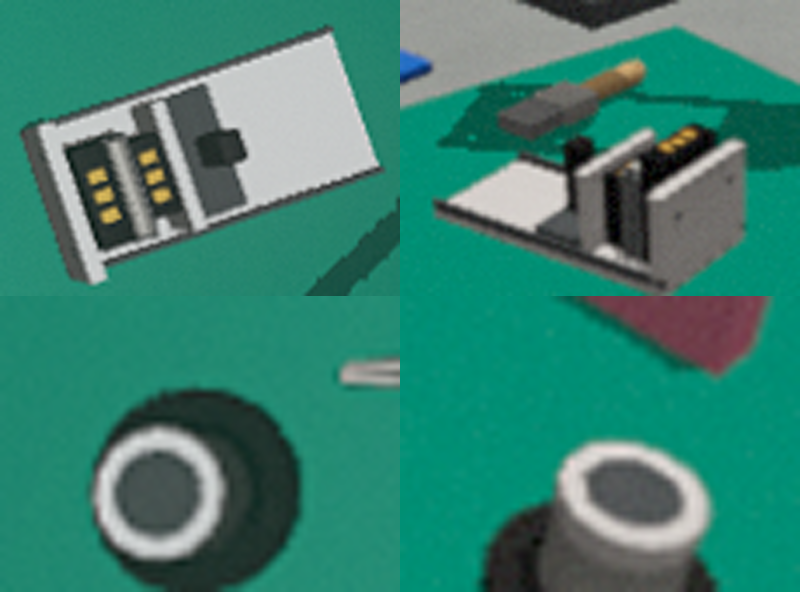

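The top crop shows the row closed and the pot on the pad, its rim offset to the left as parallax would make it. I check both numerically.

```bash
python3 - <<'E'
from m import *
from go import RK,A
T=load('top5');S=load('scene5');np.set_printoptions(precision=1,suppress=True)
tor=lambda w:np.c_[(w[:,:2]-RK)@[np.cos(A),np.sin(A)],(w[:,:2]-RK)@[-np.sin(A),np.cos(A)]]
m=cents(T,(0,0,140),(179,40,255),(90,215,28,32));e=cv2.fitEllipse(max(cv2.findContours(m,0,1)[0],key=cv2.contourArea));print('pot',onz(T,[e[0]],49),e)
m=cents(T,(15,90,110),(32,255,255),(335,200,45,45));n,l,st,c=cv2.connectedComponentsWithStats(m);print(st[1:,4])
k=c[1:][st[1:,4]>=3]
print('tall(85+8)',tor(onz(T,k,93)),'\nshort(64)',tor(onz(T,k,64)))
f=lambda a:[[322+x/3.478,170+y/3.478] for x,y in a]
print('stop face bottom/top',tor(onz(T,f([(150,103),(190,228)]),71)))
print('tall top face',tor(onz(T,f([(65,150),(97,250)]),93)), 'hand spine',tor(onz(T,f([(115,140),(148,235)]),80)))
E
```

```text
pot [[488.3 340.6  49. ]] ((103.33145141601562, 228.96983337402344), (17.939672470092773, 18.335168838500977), 19.751773834228516)
[18 20 18 19 18 21]
tall(85+8) [[ 12.   48.6]
 [ 11.1  80.2]
 [  0.1  48.4]
 [ -0.8  80.4]
 [-11.2  48. ]
 [-12.9  80.2]] 
short(64) [[ 10.6  42.3]
 [  9.6  74.8]
 [ -1.7  42.1]
 [ -2.6  75. ]
 [-13.3  41.7]
 [-15.1  74.8]]
stop face bottom/top [[ 39.8  31.3]
 [-38.1  32.9]]
tall top face [[ 30.1  92.7]
 [-30.7  93.8]] hand spine [[ 25.9  60.3]
 [-33.2  60. ]]
```

Measured y from the wall end is 80 for the tall pack, 60 for the handset and 42 for the short pack, against 79, 59.5 and 40.5 when snug. The stop face is at about 31 and the pot centre is within 1 mm of the pad's. I hand in.

```bash
python3 -c "
from bench import r
print(r.hand_in())"
```

```text
the job is handed in; nothing more can be done
None
```

I handed the job in at about 40 s without a verdict shown; my last images put the three parts snug and upright in the right order in the rack, the pot upright within about 1 mm of the pad's centre, the phone never touched on purpose (I did not re-measure it), and everything released.

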